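# Clamp a plywood disc in the drilling jig

## Robot

A 6-joint arm with a two-finger parallel gripper is mounted at the origin on the work surface. World frame = base frame: x ahead of the robot, y to its left, z up, the work surface at z = 0. Lengths are in m, angles in rad, forces in N, time in s.
With the tool pointing down it reaches from about 0.375 to 0.925 m from the base axis. Payload 5.7 kg.
Tool frame: the origin (TCP) lies on the centre line of the jaws, within the pads' length; the fingertips stand 19 mm ahead of it and the grasp point (between the pads) is the TCP (robot.tips_ahead is the distance from the TCP to the fingertips, in m); z points along the fingers, y is the direction in which the jaws open and shut (so a half turn about z gives the same grasp; the last joint's range is limited). The gripper opens to 85 mm and grips with 20 to 120 N. Pads are 22 mm wide; open, the fingers measure 114 mm over their backs; the gripper's body (76 mm by 85 mm) begins 54 mm behind the grasp point. The pads swing forward as they close: fully open they stand 13 mm farther back than shut.
Start: joints at [-1.315, 0.359, 1.51, -0, 1.272, -0.115], TCP at [0.217, -0.559, 0.219] pointing down, gripper open.
Joint ranges: [-2.97, 2.97], [-1.01, 2.36], [0.21, 2.38], [-0.96, 4.11], [0.2, 2.71], [-2.98, 2.98]. Speed limits (rad/s): [2.39, 2.39, 3.14, 3.14, 3.14, 3.14].

## Interface

Orientations are given as a unit quaternion [x, y, z, w].
In Python, from plant import robot, viewer gives the robot as it stands. The module is installed in compiled form; this text tells all that it offers.
- The arm moves only by the tool move_arm, never from a script. Its argument "commands" is a list of rows, each an object with "slide": the shift along the tool's x, y, z normalised to -1 to 1, where 1 is 250 mm, a list of three; "turn": the turn, a rotation vector about the tool's x, y, z normalised to -1 to 1, where 1 is 90 degrees, a list of three; "hand": the opening, from 0 (shut) to 1 (fully open). In form: [{"slide": [x, y, z], "turn": [ax, ay, az], "hand": hand}, ...]. A call has 1 to 12 rows; each row shifts and turns the pose as measured when the row begins, along the tool's axes as they then stand; what a row does not reach is not made up. A row lasts 1/10 s, in which the tool goes at most 50 mm and 8.59 degrees, less where a joint would pass 70% of its speed; a pose out of reach is approached as far as the arm can. A call with a number of a shift or a turn outside -1 to 1 is refused whole. A call with a gripper value outside its range is refused whole. The fingers move at their own pace and stop on an object; "squeeze" is the grip in N (left out, the last holds). Time passes only in rows, so rows that do not move let the fingers close. It gives the time, the measured TCP pose, the force and the opening at its end, in the units of the state.
- robot.state(): the state, without advancing time (a new reading comes with each control period).
- viewer.read_camera(name): name is "side" or "top" or "wrist"; returns a dict with "frame" (384x512x3 uint8, red, green, blue), "vertical_fov" (degrees; the focal length in pixels is half the picture's height over the tangent of half this angle, whatever the lens; pixels are square), "cx", "cy" (the principal point, pixels), "R" (3x3) and "t" (3): a world point X has camera coordinates R X + t. Camera axes: x right, y down, z forward; pixel columns grow to the right and rows downward; lengths in m; the calibration is good to about 2 mm. The wrist camera is an equidistant fisheye: a pixel r from the principal point sees the ray r / f radians off the axis. A picture is of the moment at which its call begins. There is no depth.
- robot.sign_off(): hands the job in, once; it reports no verdict.
The state is a dict: "clock": time; "q": joint angles; "dq": joint speeds; "joint_efforts": joint torques, N m; "position": TCP position; "orientation": TCP orientation; "ft_force": force on the tool from outside, world axes, zero at the start; "ft_torque": the same for the moment, N m; "grip_width": finger opening in m.
Only numpy, scipy, OpenCV 4.12 (cv2) and the standard library are available. Lean on these libraries where they do the work, as an engineer would, in place of code of your own. Each camera call takes 0.05 s, during which the arm holds its last target. There are 200 camera calls.

## Task

Without gripping or lifting anything, push the plywood disc along the jig's channel with the fingertips until it is fully home against the end stop. Then push the toggle clamp's handle over, away from the disc, past its dead point until it snaps into lock and the rubber foot holds the disc down. Leave the glue bottle, the stepped tower of discs and the ear muffs where they stand, and finish clear of everything.

Things in the scene. Friction and masses are not known exactly. Their poses are not given: they have to be found in the camera images.
- jig: Plywood drilling jig fixed to the table. Origin at table height, under the disc's centre when the disc is home. x runs level along the channel towards the end stop and clamp, z up. Base plate from x = -130 to 180 mm, 170 mm wide, top at z = 18 mm. Side rails along x from -115 to 55 mm, 18 mm wide, inner faces at y = +57 and -57 mm, tops at z = 33 mm.
- stop (a point): Middle of the face of the end stop that closes the channel: x = 55, z = 25 mm of the jig. The stop is a wooden bar across the channel, 15 mm thick, top at z = 33 mm. Behind it the steel toggle clamp stands on the centre line y = 0, x = 78 to 163 mm of the jig, its side plates up to z = 72 mm.
- clamp_arm: Steel clamp arm, 14 mm wide, 10 mm thick. Origin at its hinge, x = 100, z = 62 mm of the jig; it reaches 112 mm from there back over the channel. Open, it rises 34 degrees towards jig -x: its end with the foot's bolt lies at jig x = 0 to 30 mm, z up to 135 mm, and at x = 55 mm its top is at z = 100 mm. Pushing the handle over swings it down, level when locked.
- disc_center (a point): Centre (half-way up) of the loose round plywood disc, 110 mm in diameter, 18 mm thick, 0.08 to 0.18 kg, lying flat on the jig's base in the channel (4 mm wider than the disc), 35 to 70 mm short of home at the start. Home: 0 along the jig's x, 27 mm above the table.
- lever: The clamp's handle: a steel flat 18 mm wide with a black round grip 22 to 24 mm thick over its last 85 mm. Origin at its hinge, which lies at x = 135, y = 0, z = 60 mm of the jig and turns about the jig's y; the handle's z axis points along it to its tip, 150 mm away.
- lever_tip (a point): The tip of the clamp's handle, 150 mm from its hinge. Open: at about x = 84, z = 201 mm of the jig. Locked: at about x = 272, z = 121 mm.
- handle (a joint): Angle of the handle in rad. 0 = open, where it leans 0.35 rad from upright towards the disc (jig -x) and rests on its stop; it grows as the handle is pushed over towards jig +x; upright at 0.35. A spring drives it away from its dead point at 0.65: before that it returns to 0, beyond it it snaps to the lock at 1.5 by itself. About 4 N, falling to nothing at the dead point, pushes it over 100 mm from the hinge.
- clamp_foot: Rubber foot, 20 mm in diameter, sprung in the end of the clamp arm. Origin on the arm's centre line, 29 mm above the foot's underside. With the clamp locked over a disc it stands on the disc's centre and presses it down with about 4 N.
- glue: Loose white glue bottle standing on the table beside the jig, 58 mm in diameter, 150 mm tall; origin at the centre of its underside. Bystander.
- tower: Loose stepped tower of four wooden discs (glued, one piece), 90 mm in diameter at the foot, 44 mm at the top, 72 mm tall; origin at the centre of its underside. Bystander.
- muffs: Loose ear muffs lying on the table beside the jig, two blue cups 85 x 30 x 70 mm and a black band reaching 128 mm along x from between the cups; origin on the table between the cups. Bystander.
Mind the look-alikes: they are no part of the job. Of the things that look like the part that bears disc_center, the largest one is meant.

How it is judged:
By the outcome, as a careful person would: the job done as asked, in the order asked, and still so for the second after the job is handed in, with the robot touching nothing.
It also fails if it takes over 48 s, if anything falls off the work surface, if the arm or the gripper's body presses on something with over 40 N, if the wrist force passes 120 N, or if a joint passes its speed limit or range.

## Working session

There is one attempt and no reset: what is moved stays moved. The work goes in short steps, Python scripts to look and compute and a tool call to move; the robot and the scene stay as the last step left them, time stands still between calls to the robot, and variables do not carry over. Pictures are saved under pics/ and viewed, about 8 in all and at most 12, crops included, and the job is handed in when it is done.

Besides the shell and the picture viewer there is one more tool, called after ">>>" in YAML: its name, and indented under it one key for each argument. move_arm: Moves the arm, as the interface text tells. Scaled input: -1 to 1 covers 250 mm each way for a shift and 90 degrees each way for a turn. Its arguments: {"type":"object","properties":{"commands":{"type":"array","items":{"type":"object","properties":{"slide":{"type":"array","items":{"type":"number"}},"turn":{"type":"array","items":{"type":"number"}},"hand":{"type":"number"}}}},"squeeze":{"type":"number"}},"required":["commands"]}

```bash
mkdir -p pics; cat > h.py <<'E'
import numpy as np, cv2
from plant import robot, viewer
def cam(n,save=None):
    c=viewer.read_camera(n)
    if save: cv2.imwrite('pics/'+save,c['frame'][:,:,::-1])
    c['f']=c['frame'].shape[0]/2/np.tan(np.radians(c['vertical_fov'])/2)
    c['R']=np.array(c['R']);c['t']=np.array(c['t']);return c
def ray(c,u,v,fish=False):
    d=np.array([(u-c['cx'])/c['f'],(v-c['cy'])/c['f'],1.])
    if fish:
        r=np.hypot(d[0],d[1]);d=np.array([d[0]/r*np.sin(r),d[1]/r*np.sin(r),np.cos(r)])
    return -c['R'].T@c['t'], c['R'].T@d
def onz(c,u,v,z,fish=False):
    o,d=ray(c,u,v,fish);return o+d*(z-o[2])/d[2]
def proj(c,X):
    p=c['R']@np.array(X)+c['t'];return c['cx']+c['f']*p[0]/p[2],c['cy']+c['f']*p[1]/p[2]
E
python3 - <<'E'
from h import *
a=cam('top','top0.png');b=cam('side','side0.png')
np.set_printoptions(precision=3,suppress=True)
for c in(a,b):print(c['f'],c['cx'],c['cy'],-c['R'].T@c['t'],c['R'])
import cv2
cv2.imwrite('pics/both.png',np.vstack([a['frame'],b['frame']])[:,:,::-1][:, :])
print(robot.state())
E
```

```text
465.43037930632056 251.33599008936125 191.6722281484015 [ 0.365 -0.077  1.238] [[ 0.022 -1.    -0.003]
 [-0.979 -0.021 -0.203]
 [ 0.203  0.007 -0.979]]
371.41376169072487 247.91706927099955 190.1553055338953 [0.548 0.524 0.554] [[-0.998 -0.057  0.005]
 [-0.035  0.549 -0.835]
 [ 0.045 -0.834 -0.55 ]]
{'clock': 0.1, 'q': array([-1.315,  0.359,  1.511,  0.   ,  1.272, -0.115]), 'dq': array([ 0.001, -0.001, -0.003,  0.   , -0.   ,  0.   ]), 'joint_efforts': array([ -0.   , -52.865, -27.935,  -0.   ,   0.005,  -0.   ]), 'position': array([ 0.217, -0.559,  0.218]), 'orientation': array([ 0.983,  0.184, -0.   , -0.001]), 'ft_force': array([ 0.053,  0.101, -0.5  ]), 'ft_torque': array([-0.021,  0.075,  0.017]), 'grip_width': 0.08549295989593418}
```

View pics/top0.png

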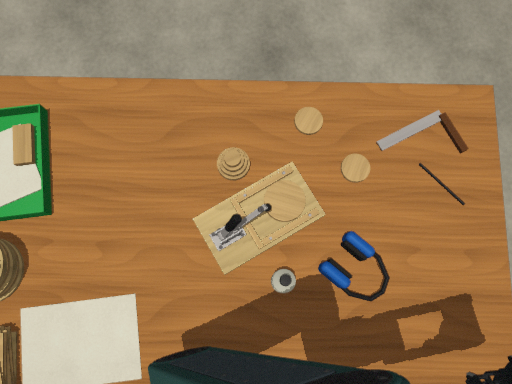

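View pics/side0.png

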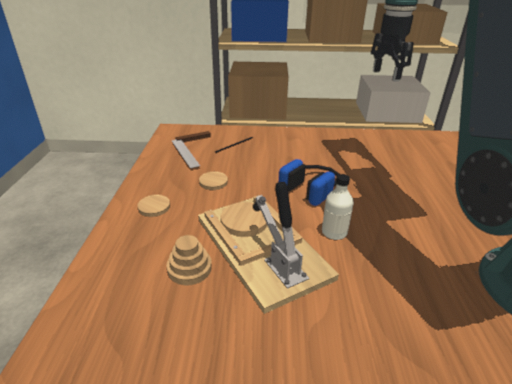

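Top view: the jig has corners near (293,163), (325,212), (225,272) and (193,219), with its clamp end at the left. Disc candidates are the channel disc at (287,200), loose small discs at (309,120) and (355,167), and the tower at (234,163). The channel disc is the largest and the only one in the jig. Bystanders: glue (284,280), muffs (355,265). I'll check it in a close crop.

```bash
python3 - <<'E'
import cv2
a=cv2.imread('pics/top0.png')[150:300,180:400]
cv2.imwrite('pics/crop.png',cv2.resize(a,(792,540),interpolation=cv2.INTER_CUBIC))
E
```

```text
(no output)
```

View pics/crop.png

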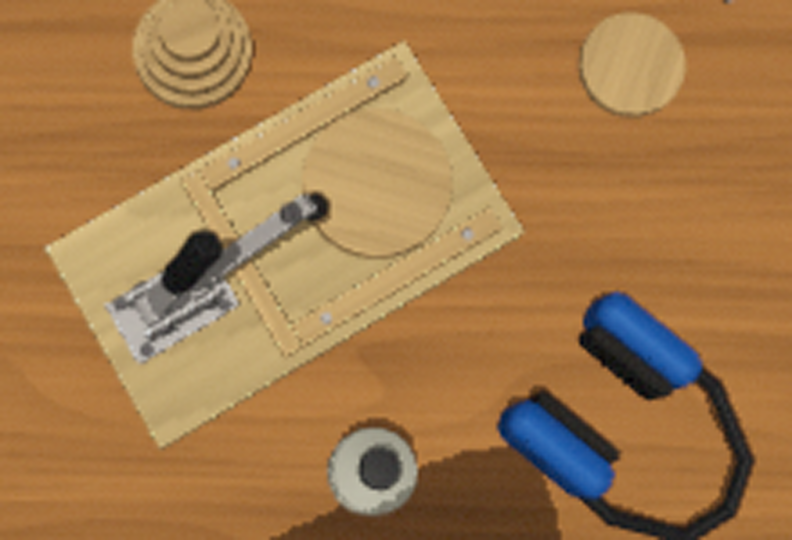

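The disc in the channel is at crop (378,182), with a radius of about 76 px, so it is the large one. The plate corners are at crop (405,42), (522,232), (162,447) and (47,248).

```bash
cat >> h.py <<'E'
import json,os
if os.path.exists('jig.json'):
    J=json.load(open('jig.json'));JO=np.array(J['o']);th=J['th']
    jx=np.array([np.cos(th),np.sin(th),0]);jy=np.array([-np.sin(th),np.cos(th),0])
    def j2w(x,y,z): return JO+jx*x+jy*y+np.array([0,0,z])
    def w2j(p): d=np.array(p)-JO;return np.array([d@jx,d@jy,d[2]])
E
python3 - <<'E'
from h import *
np.set_printoptions(precision=4,suppress=True)
a=cam('top')
g=lambda u,v,z:onz(a,180+(u+.5)/3.6-.5,150+(v+.5)/3.6-.5,z)
P=[g(*p,.018) for p in [(405,42),(522,232),(162,447),(47,248)]]
L=[np.linalg.norm(P[i]-P[(i+1)%4]) for i in range(4)];print(L)
d=(P[3]-P[0]+P[2]-P[1]);th=float(np.arctan2(d[1],d[0]))
cen=sum(P)/4;x=np.array([np.cos(th),np.sin(th),0])
o=cen-.025*x;o[2]=0
json.dump(dict(o=o.tolist(),th=th),open('jig.json','w'))
print('o',o,'th',np.degrees(th))
y=np.array([-x[1],x[0],0])
f=lambda p:((p-o)@x,(p-o)@y,p[2])
D=g(378,182,.036);print('disc',D,f(D))
print('R',np.linalg.norm(g(378+76,182,.036)-D))
for n,p in dict(glue=(381,467,.15),tower=(192,28,.072),armend=(317,206,.13),tip=(205,247,.2)).items():
    w=g(*p);print(n,w,f(w))
for p in [(615,340),(555,445)]: w=g(*p,.03);print(w,f(w))
E
```

```text
[np.float64(0.16725389584882017), np.float64(0.30598170950434234), np.float64(0.16801353662469656), np.float64(0.30869089456951504)]
o [ 0.5657 -0.1108  0.    ] th 121.84705224779188
disc [ 0.5938 -0.156   0.036 ] (np.float64(-0.05324811032775161), np.float64(-1.8372629729350235e-05), np.float64(0.03600000000000003))
R 0.0554651758311152
glue [ 0.387  -0.1518  0.15  ] (np.float64(0.059389512991428556), np.float64(0.17342564288659487), np.float64(0.1499999999999999))
tower [ 0.6972 -0.0185  0.072 ] (np.float64(0.009017832001173065), np.float64(-0.1603907977481915), np.float64(0.07200000000000006))
armend [ 0.5586 -0.109   0.13  ] (np.float64(0.005221568756033405), np.float64(0.005059592618993435), np.float64(0.1299999999999999))
tip [ 0.5189 -0.0373  0.2   ] (np.float64(0.0871090847454608), np.float64(0.0010221070661607012), np.float64(0.19999999999999996))
[ 0.483  -0.3277  0.03  ] (np.float64(-0.1406541871132184), np.float64(0.18469711626392465), np.float64(0.030000000000000027))
[ 0.4076 -0.2836  0.03  ] (np.float64(-0.06334598612518674), np.float64(0.22548210012172135), np.float64(0.030000000000000027))
```

```bash
cat >> h.py <<'E'
from scipy.spatial.transform import Rotation as Ro
np.set_printoptions(precision=4,suppress=True)
def goal(x,y,ztip):
    """fingertips to jig (x,y,ztip), tool down with tool y along jig -x; prints move in move_arm units"""
    s=robot.state();R=Ro.from_quat(s['orientation'])
    Rg=Ro.from_matrix(np.c_[jy*-1 if 0 else np.cross(-jx,[0,0,-1]),-jx,[0,0,-1]])
    d=j2w(x,y,ztip+robot.tips_ahead)-s['position']
    print('clock',s['clock'],'tip jig',w2j(s['position'])-[0,0,robot.tips_ahead],'F',s['ft_force'],'w',s['grip_width'])
    print('slide',R.inv().apply(d)/.25,'turn',(R.inv()*Rg).as_rotvec()/(np.pi/2))
E
python3 - <<'E'
from h import *
goal(-.140,0,.19)
c=cam('wrist');s=robot.state()
print('wristcam in tool',Ro.from_quat(s['orientation']).inv().apply(-c['R'].T@c['t']-s['position']),c['f'])
E
```

```text
clock 0.15 tip jig [-0.1966  0.5323  0.1992] F [ 0.1174 -0.6115  0.1319] w 0.08521429752575925
slide [ 2.0513 -0.6145  0.0382] turn [-0.0009 -0.0002 -0.1178]
wristcam in tool [ 0.0683  0.0006 -0.154 ] 297.3186396354542
```

>>> move_arm:
  commands:
    - {"slide": [0.1, -0.03, 0], "turn": [0, 0, -0.06], "hand": 0}
    - {"slide": [0.15, -0.05, 0], "turn": [0, 0, -0.06], "hand": 0}
    - {"slide": [0.18, -0.03, 0], "turn": [0, 0, 0], "hand": 0}
    - {"slide": [0.18, -0.03, 0], "turn": [0, 0, 0], "hand": 0}
    - {"slide": [0.18, -0.03, 0], "turn": [0, 0, 0], "hand": 0}
    - {"slide": [0.18, -0.03, 0], "turn": [0, 0, 0], "hand": 0}
    - {"slide": [0.18, -0.03, 0], "turn": [0, 0, 0], "hand": 0}
    - {"slide": [0.18, -0.03, 0], "turn": [0, 0, 0], "hand": 0}
    - {"slide": [0.15, -0.02, 0], "turn": [0, 0, 0], "hand": 0}
  squeeze: 20

```text
clock: 1.1
position: [0.5045, -0.3034, 0.2164]
orientation: [0.961, 0.275, -0.001, -0.0]
ft_force: [0.3, -0.4, 0.4]
grip_width: 0.0
```

```bash
python3 -c "
from h import *
goal(-.140,0,.19)"
```

```text
clock 1.1 tip jig [-0.1313  0.1537  0.1974] F [ 0.3247 -0.4091  0.4139] w 7.297181728159634e-07
slide [0.6147 0.0356 0.0284] turn [-0.0005  0.0011  0.001 ]
```

>>> move_arm:
  commands:
    - {"slide": [0.18, 0.01, 0], "turn": [0, 0, 0], "hand": 0}
    - {"slide": [0.18, 0.01, 0], "turn": [0, 0, 0], "hand": 0}
    - {"slide": [0.18, 0.01, 0], "turn": [0, 0, 0], "hand": 0}
    - {"slide": [0.1, 0.01, 0], "turn": [0, 0, 0], "hand": 0}
    - {"slide": [0, 0, 0], "turn": [0, 0, 0], "hand": 0}

```text
clock: 1.6
position: [0.6539, -0.2179, 0.2147]
orientation: [0.961, 0.278, -0.001, -0.001]
ft_force: [-0.3, 0.0, 0.1]
grip_width: 0.0001
```

```bash
python3 -c "
from h import *
goal(-.140,0,.024)
cam('wrist','w1.png')"
```

```text
clock 1.6 tip jig [-0.1375 -0.0184  0.1957] F [-0.3107  0.0123  0.0879] w 8.391648290763768e-05
slide [-0.0732  0.0106  0.687 ] turn [-0.0012  0.0004  0.0047]
```

View pics/w1.png

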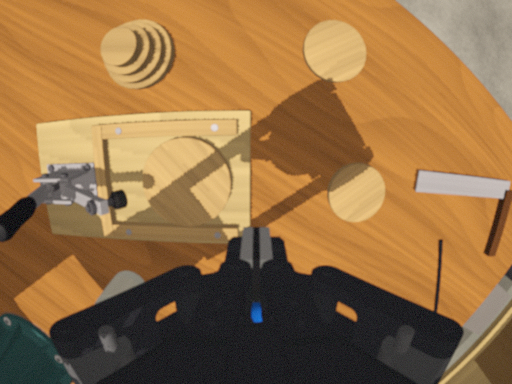

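The wrist view shows the clear disc at (190,180) and the tower, loose discs and clamp where expected. The gripper's linkage spreads wide along tool y (60 to 460 px). I'll turn 90° so that spread lies across the channel, away from the open clamp arm.

```bash
sed -i 's/^    Rg=.*/    Rg=Ro.from_matrix(np.c_[-jx,np.cross([0,0,-1],-jx),[0,0,-1]])/; s/tool y along jig -x/tool x along jig -x/' h.py
python3 - <<'E'
from h import *
goal(-.140,0,.1)
print(robot.state()['q'])
c=cam('wrist')
for p in [(251,111),(252,243),(38,123),(53,233)]: print(w2j(onz(c,*p,.018,True)))
print('disc',w2j(onz(c,190,180,.036,True)))
E
```

```text
clock 1.65 tip jig [-0.1373 -0.0167  0.1956] F [-1.4096  0.2261  0.531 ] w -1.0570498525183054e-05
slide [-0.0662  0.0115  0.3823] turn [-0.0004  0.0023  1.0043]
[-0.4235  0.4907  1.3043 -0.0001  1.3498  0.5846]
[-0.1314 -0.0809  0.018 ]
[-0.1332  0.0869  0.018 ]
[ 0.174  -0.0823  0.018 ]
[0.1767 0.0866 0.018 ]
disc [-0.0605 -0.0019  0.036 ]
```

>>> move_arm:
  commands:
    - {"slide": [-0.03, 0, 0], "turn": [0, 0, 0.095], "hand": 0}
    - {"slide": [-0.03, 0, 0], "turn": [0, 0, 0.095], "hand": 0}
    - {"slide": [0, 0, 0.03], "turn": [0, 0, 0.095], "hand": 0}
    - {"slide": [0, 0, 0.03], "turn": [0, 0, 0.095], "hand": 0}
    - {"slide": [0, 0, 0.03], "turn": [0, 0, 0.095], "hand": 0}
    - {"slide": [0, 0, 0.03], "turn": [0, 0, 0.095], "hand": 0}
    - {"slide": [0, 0, 0.03], "turn": [0, 0, 0.095], "hand": 0}
    - {"slide": [0, 0, 0.03], "turn": [0, 0, 0.095], "hand": 0}
    - {"slide": [0, 0, 0.03], "turn": [0, 0, 0.095], "hand": 0}
    - {"slide": [0, 0, 0.03], "turn": [0, 0, 0.095], "hand": 0}
    - {"slide": [0, 0, 0], "turn": [0, 0, 0.05], "hand": 0}
    - {"slide": [0, 0, 0], "turn": [0, 0, 0], "hand": 0}

```text
clock: 2.9
position: [0.615, -0.2399, 0.1533]
orientation: [0.869, -0.494, -0.007, 0.004]
ft_force: [-0.2, -0.2, -1.5]
grip_width: 0.0003
```

```bash
python3 -c "
from h import *
goal(-.140,0.001,.025)"
```

```text
clock 2.9 tip jig [-0.1357  0.0262  0.1343] F [-0.1955 -0.193  -1.4678] w 0.00033751076836849243
slide [ 0.0189 -0.1075  0.4354] turn [ 0.0093  0.0054 -0.0121]
```

>>> move_arm:
  commands:
    - {"slide": [0.02, -0.1, 0.05], "turn": [0.01, 0.005, -0.01], "hand": 0}
    - {"slide": [0, -0.01, 0.1], "turn": [0, 0, 0], "hand": 0}
    - {"slide": [0, 0, 0.1], "turn": [0, 0, 0], "hand": 0}
    - {"slide": [0, 0, 0], "turn": [0, 0, 0], "hand": 0}

```text
clock: 3.3
position: [0.642, -0.2322, 0.0896]
orientation: [0.875, -0.485, 0.002, -0.001]
ft_force: [-0.7, -0.2, -0.8]
grip_width: -0.0
```

```bash
python3 -c "
from h import *
goal(-.140,0.001,.024)"
```

```text
clock 3.3 tip jig [-0.1435 -0.0008  0.0706] F [-0.7412 -0.1868 -0.8153] w -9.80457586439889e-06
slide [-0.0144  0.0078  0.1865] turn [-0.0028 -0.002   0.0019]
```

>>> move_arm:
  commands:
    - {"slide": [0, 0, 0.1], "turn": [0, 0, 0], "hand": 0}
    - {"slide": [0, 0, 0.07], "turn": [0, 0, 0], "hand": 0}
    - {"slide": [0, 0, 0.02], "turn": [0, 0, 0], "hand": 0}
    - {"slide": [0, 0, 0], "turn": [0, 0, 0], "hand": 0}

```text
clock: 3.7
position: [0.6448, -0.2334, 0.0438]
orientation: [0.876, -0.483, 0.005, -0.002]
ft_force: [-0.1, -0.0, 0.8]
grip_width: 0.0002
```

```bash
python3 -c "
from h import *
goal(-.067,0.001,.024)"
```

```text
clock 3.7 tip jig [-0.1459 -0.0025  0.0248] F [-0.0796 -0.0089  0.8028] w 0.00017159216667617442
slide [-0.3159  0.0115  0.0009] turn [-0.0046 -0.0041  0.005 ]
```

Now I'll push slowly, about 6 mm per row.

>>> move_arm:
  commands:
    - {"slide": [-0.03, 0.005, 0], "turn": [-0.004, -0.004, 0.005], "hand": 0}
    - {"slide": [-0.03, 0.005, 0], "turn": [0, 0, 0], "hand": 0}
    - {"slide": [-0.03, 0, 0], "turn": [0, 0, 0], "hand": 0}
    - {"slide": [-0.03, 0, 0], "turn": [0, 0, 0], "hand": 0}
    - {"slide": [-0.03, 0, 0], "turn": [0, 0, 0], "hand": 0}
    - {"slide": [-0.03, 0, 0], "turn": [0, 0, 0], "hand": 0}
    - {"slide": [-0.03, 0, 0], "turn": [0, 0, 0], "hand": 0}
    - {"slide": [-0.03, 0, 0], "turn": [0, 0, 0], "hand": 0}

```text
clock: 4.5
position: [0.6109, -0.1808, 0.0487]
orientation: [0.874, -0.486, 0.004, -0.001]
ft_force: [1.1, -1.1, -0.2]
grip_width: 0.0002
```

```bash
python3 -c "
from h import *
goal(-.067,0.001,.024)"
```

```text
clock 4.5 tip jig [-0.0833 -0.0015  0.0297] F [ 1.0676 -1.0743 -0.2256] w 0.00021252779870553138
slide [-0.0653  0.0099  0.0226] turn [-0.0029 -0.0036  0.0002]
```

>>> move_arm:
  commands:
    - {"slide": [-0.012, 0.004, 0.01], "turn": [-0.003, -0.003, 0], "hand": 0}
    - {"slide": [-0.012, 0.002, 0.01], "turn": [0, 0, 0], "hand": 0}
    - {"slide": [-0.012, 0, 0.005], "turn": [0, 0, 0], "hand": 0}
    - {"slide": [-0.012, 0, 0.003], "turn": [0, 0, 0], "hand": 0}

```text
clock: 4.9
position: [0.6023, -0.1699, 0.041]
orientation: [0.874, -0.486, -0.0, 0.0]
ft_force: [-0.4, -0.8, -0.2]
grip_width: 0.0001
```

```bash
python3 -c "
from h import *
goal(-.066,0.001,.024)"
```

```text
clock 4.9 tip jig [-0.0695  0.0002  0.022 ] F [-0.3844 -0.7698 -0.2123] w 0.0001002166199843733
slide [-0.0141  0.0034 -0.0081] turn [ 0.0005 -0.0001  0.0006]
```

>>> move_arm:
  commands:
    - {"slide": [-0.01, 0, -0.004], "turn": [0, 0, 0], "hand": 0}
    - {"slide": [-0.01, 0, 0], "turn": [0, 0, 0], "hand": 0}

```text
clock: 5.1
position: [0.5993, -0.1655, 0.0416]
orientation: [0.874, -0.486, -0.0, 0.0]
ft_force: [0.1, -0.7, -0.3]
grip_width: -0.0002
```

```bash
python3 -c "
from h import *
goal(-.066,0.001,.024)"
```

```text
clock 5.1 tip jig [-0.0642  0.0003  0.0226] F [ 0.0964 -0.6508 -0.2536] w -0.00015636304682047086
slide [ 0.0071  0.0028 -0.0055] turn [0.0007 0.0001 0.0004]
```

>>> move_arm:
  commands:
    - {"slide": [-0.01, 0, 0], "turn": [0, 0, 0], "hand": 0}
    - {"slide": [-0.01, 0, 0], "turn": [0, 0, 0], "hand": 0}

```text
clock: 5.3
position: [0.5967, -0.1611, 0.0418]
orientation: [0.874, -0.486, -0.0, 0.0]
ft_force: [-0.6, 0.0, -0.3]
grip_width: -0.0003
```

```bash
python3 -c "
from h import *
goal(-.066,0.001,.024)
import cv2
cam('top','t2.png');a=cv2.imread('pics/t2.png')[150:300,180:400]
cv2.imwrite('pics/c2.png',cv2.resize(a,(792,540),interpolation=cv2.INTER_CUBIC))"
```

```text
clock 5.3 tip jig [-0.0591  0.0002  0.0228] F [-0.5957  0.0457 -0.3001] w -0.0003225917381382345
slide [ 0.0277  0.0031 -0.0049] turn [ 0.0006 -0.0001  0.0003]
```

View pics/c2.png

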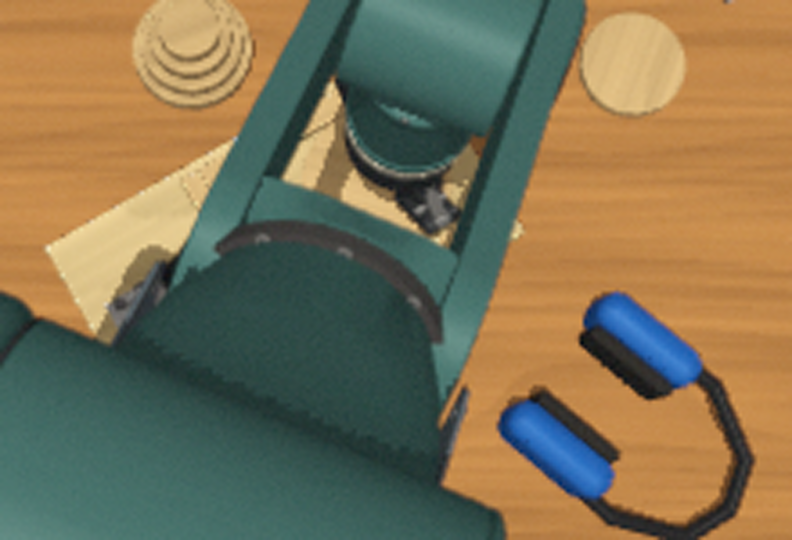

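The arm hides the disc in the top view, so I'll use the side view.

```bash
python3 -c "
from h import *
import cv2
cam('side','s2.png');a=cv2.imread('pics/s2.png')[150:320,150:370]
cv2.imwrite('pics/c3.png',cv2.resize(a,(770,595),interpolation=cv2.INTER_CUBIC))"
```

```text
(no output)
```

View pics/c3.png

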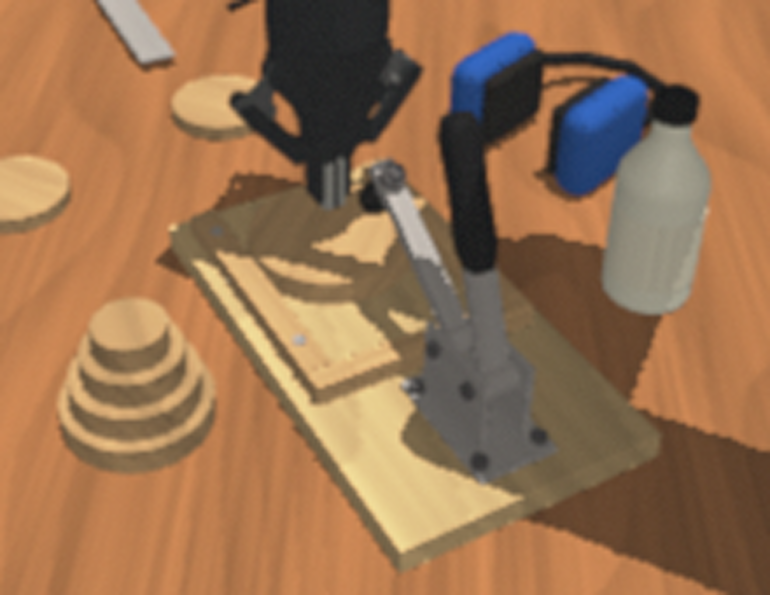

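```bash
python3 -c "
from h import *
c=cam('side')
k=lambda x,y,z:((np.array(proj(c,j2w(x,y,z)))-[150,150]+.5)*3.5).round()
for cx in (-.05,-.03,-.01,0): print(cx,[k(cx+.055*np.cos(a),-.055*np.sin(a),.036) for a in (0,.5,1.,1.57)])
print('stop',k(.055,-.057,.033),k(.055,0,.033),'rail',k(-.115,-.057,.033),'tip',k(-.059,0,.023),k(-.059,0,.033))
print('corner',k(.18,-.085,.018))
"
```

```text
-0.05 [array([374., 280.]), array([331., 287.]), array([289., 280.]), array([256., 258.])]
-0.03 [array([390., 299.]), array([347., 306.]), array([304., 298.]), array([270., 275.])]
-0.01 [array([407., 318.]), array([363., 325.]), array([319., 317.]), array([284., 294.])]
0 [array([415., 327.]), array([371., 335.]), array([327., 327.]), array([291., 303.])]
stop [331. 363.] [415. 331.] rail [212. 209.] tip [326. 241.] [326. 229.]
corner [398. 553.]
```

```bash
python3 -c "
from h import *
import cv2
c=cam('side')
a=c['frame'][180:260,195:275,::-1].astype(float)
K=7.4
a=cv2.resize((255*(a/255)**.55).clip(0,255).astype('uint8'),(592,592),interpolation=cv2.INTER_CUBIC)
k=lambda x,y,z:tuple(int(q) for q in ((np.array(proj(c,j2w(x,y,z)))-[195,180]+.5)*K))
for p,col in [((-.13,-.085,.018),(0,0,255)),((-.059,0,.023),(255,0,0)),((-.059,0,.036),(255,255,0)),((-.115,-.057,.033),(0,255,0)),((.055,-.057,.033),(0,255,0))]: cv2.circle(a,k(*p),4,col,2)
print(c['frame'].shape)
cv2.imwrite('pics/c4.png',a)"
```

```text
(384, 512, 3)
```

View pics/c4.png

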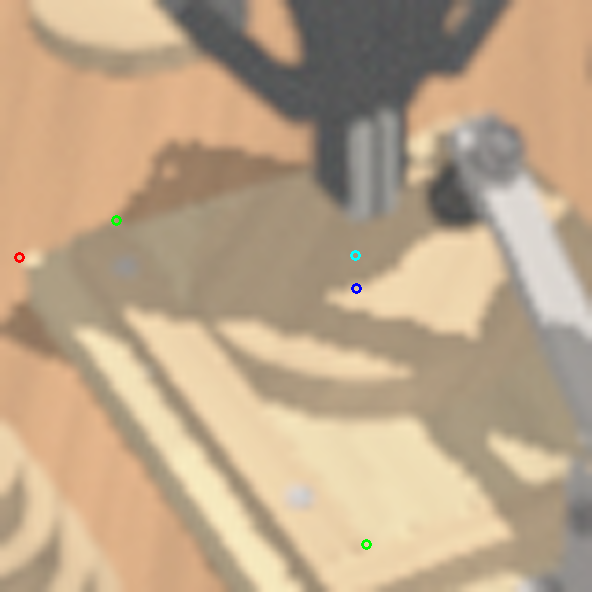

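```bash
python3 -c "
from h import *
c=cam('side')
k=lambda u,v,z:w2j(onz(c,195+u/7.4-.5,180+v/7.4-.5,z))
print('finger cut',k(370,215,.036),k(370,215,.023))
print('front edge',[k(*p,.036) for p in [(235,350),(262,370),(300,378),(350,381),(410,376)]])
print('stop corner',k(330,592,.033), 'platecorner',k(32,255,.018))
"
```

```text
finger cut [-0.0755  0.0138  0.036 ] [-0.0912  0.0222  0.023 ]
front edge [array([-0.0346, -0.0536,  0.036 ]), array([-0.0224, -0.0507,  0.036 ]), array([-0.0139, -0.0425,  0.036 ]), array([-0.0057, -0.0302,  0.036 ]), array([ 0.0007, -0.0136,  0.036 ])]
stop corner [ 0.0666 -0.0744  0.033 ] platecorner [-0.1295 -0.081   0.018 ]
```

```bash
python3 -c "
from h import *
s=robot.state();c=cam('wrist','w2.png');R=Ro.from_quat(s['orientation'])
print(robot.tips_ahead,s['position'],s['q'],s['clock'])
o,d=ray(c,256,229,True)
o=R.inv().apply(o-s['position']);d=R.inv().apply(d)
print(o,d,[ (o+d*(x-o[0])/d[0]) for x in (0,.011)])
t=cam('top');print([k for k in [proj(c,[0,0,0])]])
"
```

```text
0.019 [ 0.5968 -0.1613  0.0418] [-0.3751  0.5813  1.6347 -0.0011  0.926   2.2108] 5.55
[ 0.07    0.0013 -0.1541] [-0.3951  0.0009  0.9186] [array([0.    , 0.0014, 0.0085]), array([ 0.011 ,  0.0014, -0.0171])]
[(np.float64(632.4639664291088), np.float64(593.0727484668896))]
```

View pics/w2.png

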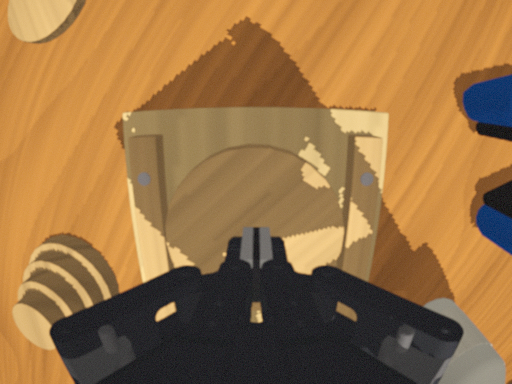

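The wrist view shows the disc's rear edge at (250,145) with the fingers at (257,230) above the disc. They passed over it, and the side-view edge fit still puts the disc at x=-53 mm. The tips are higher than computed, so I'll triangulate the true tip from the side and wrist rays.

```bash
python3 -c "
from h import *
s=robot.state();c=cam('wrist');e=cam('side');R=Ro.from_quat(s['orientation'])
def tri(a,b):
    (o,d),(p,f)=a,b
    k=np.linalg.lstsq(np.c_[d,-f],p-o,rcond=None)[0];A=o+k[0]*d;B=p+k[1]*f;return (A+B)/2,np.linalg.norm(A-B)
for su in (345,370,390):
  X,g=tri(ray(c,256,229,True),ray(e,195+su/7.4-.5,180+215/7.4-.5))
  print(w2j(X),g,'tool',R.inv().apply(X-s['position']))
k=lambda u,v,z:w2j(onz(c,u,v,z,True))
print('rear corners',k(125,113,.018),k(388,111,.018),'disc rear',k(250,145,.036),k(166,215,.036),k(345,205,.036))
print(s['position'],s['joint_efforts'],s['clock'])
"
```

```text
[-0.0657  0.0008  0.0471] 0.0018686078771158877 tool [ 0.0064  0.0006 -0.0054]
[-0.0637  0.0043  0.0462] 0.005776367561728803 tool [ 0.0044  0.0041 -0.0045]
[-0.0621  0.0071  0.0456] 0.01189833345233971 tool [ 0.0028  0.0069 -0.0039]
rear corners [-0.1296 -0.081   0.018 ] [-0.1311  0.0851  0.018 ] disc rear [-0.1095 -0.0016  0.036 ] [-0.0688 -0.0516  0.036 ] [-0.0751  0.0538  0.036 ]
[ 0.5968 -0.1613  0.0417] [  0.0421 -59.2902 -20.3755  -0.0025   0.0066  -0.0002] 5.65
```

Both views put the tips at z≈47 mm, about 5 mm behind the TCP rather than 19 mm ahead. x and y agree, and the disc hasn't moved. I'll correct the offset, go back and descend further while watching the force.

>>> move_arm:
  commands:
    - {"slide": [0.01, 0, -0.01], "turn": [0, 0, 0], "hand": 0}
    - {"slide": [0.07, 0, 0], "turn": [0, 0, 0], "hand": 0}
    - {"slide": [0.08, 0, 0], "turn": [0, 0, 0], "hand": 0}
    - {"slide": [0.08, 0, 0], "turn": [0, 0, 0], "hand": 0}
    - {"slide": [0.08, 0, 0], "turn": [0, 0, 0], "hand": 0}
    - {"slide": [0.03, 0, 0], "turn": [0, 0, 0], "hand": 0}
    - {"slide": [0, 0, 0], "turn": [0, 0, 0], "hand": 0}

```text
clock: 6.45
position: [0.6446, -0.2385, 0.045]
orientation: [0.874, -0.486, -0.0, 0.0]
ft_force: [-0.0, 0.3, -0.7]
grip_width: -0.0001
```

```bash
sed -i 's/robot\.tips_ahead/TA/g; s/^def goal/TA=-.005\ndef goal/' h.py; python3 -c "
from h import *
goal(-.143,0.0,.026)"
```

```text
clock 6.45 tip jig [-0.1501  0.0004  0.05  ] F [-0.0425  0.3235 -0.6687] w -0.00014727714655917942
slide [-0.0283 -0.0016  0.0959] turn [0.0007 0.     0.0007]
```

>>> move_arm:
  commands:
    - {"slide": [0, 0, 0.03], "turn": [0, 0, 0], "hand": 0}
    - {"slide": [0, 0, 0.03], "turn": [0, 0, 0], "hand": 0}
    - {"slide": [0, 0, 0.02], "turn": [0, 0, 0], "hand": 0}
    - {"slide": [0, 0, 0], "turn": [0, 0, 0], "hand": 0}

```text
clock: 6.85
position: [0.6421, -0.2355, 0.0226]
orientation: [0.874, -0.485, -0.002, 0.0]
ft_force: [-1.0, 0.2, 1.5]
grip_width: 0.0002
```

```bash
python3 -c "
from h import *
goal(-.143,0.0,.027)
c=cam('side','s5.png')
k=lambda x,y,z:np.array(proj(c,j2w(x,y,z)))
print(k(-.15,0,.027),k(-.15,0,.0))
import cv2
cv2.imwrite('pics/c5.png',cv2.resize(cv2.imread('pics/s5.png')[150:250,190:290],(600,600),interpolation=cv2.INTER_CUBIC))"
```

```text
clock 6.85 tip jig [-0.1463  0.001   0.0276] F [-0.9702  0.1794  1.4631] w 0.00018996132570476136
slide [-0.0132 -0.0039  0.0022] turn [0.0018 0.0023 0.0013]
[225.59   197.4928] [225.8921 206.2438]
```

View pics/c5.png

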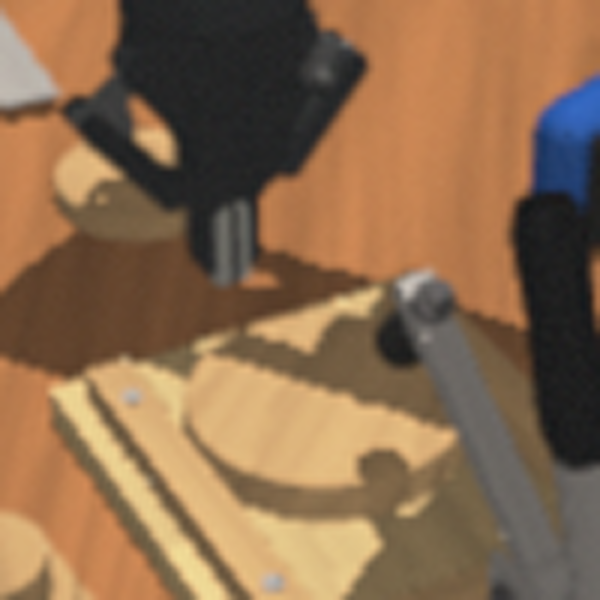

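The tip is at full-image (228.7,197.2), against (225.6,197.5) predicted for z=27 mm, so the corrected offset holds. The disc is untouched. Now pushing.

>>> move_arm:
  commands:
    - {"slide": [-0.02, 0, 0.006], "turn": [0, 0, 0], "hand": 0}
    - {"slide": [-0.02, 0, 0.004], "turn": [0, 0, 0], "hand": 0}
    - {"slide": [-0.025, 0, 0.003], "turn": [0, 0, 0], "hand": 0}
    - {"slide": [-0.025, 0, 0.003], "turn": [0, 0, 0], "hand": 0}
    - {"slide": [-0.025, 0, 0.003], "turn": [0, 0, 0], "hand": 0}

```text
clock: 7.4
position: [0.6263, -0.2092, 0.0186]
orientation: [0.875, -0.485, -0.001, 0.0]
ft_force: [0.9, -0.6, 0.2]
grip_width: 0.0001
```

```bash
python3 -c "
from h import *
goal(-.07,0.0,.026)"
```

```text
clock 7.4 tip jig [-0.1156  0.0004  0.0236] F [ 0.8951 -0.5947  0.2125] w 6.49498018133044e-05
slide [-0.1825 -0.0021 -0.0093] turn [0.0012 0.0015 0.0015]
```

>>> move_arm:
  commands:
    - {"slide": [-0.025, 0, -0.003], "turn": [0, 0, 0], "hand": 0}
    - {"slide": [-0.025, 0, 0], "turn": [0, 0, 0], "hand": 0}
    - {"slide": [-0.025, 0, 0], "turn": [0, 0, 0], "hand": 0}
    - {"slide": [-0.025, 0, 0], "turn": [0, 0, 0], "hand": 0}
    - {"slide": [-0.025, 0, 0], "turn": [0, 0, 0], "hand": 0}
    - {"slide": [-0.025, 0, 0], "turn": [0, 0, 0], "hand": 0}

```text
clock: 8.0
position: [0.6049, -0.1745, 0.0199]
orientation: [0.875, -0.485, -0.001, 0.0]
ft_force: [0.3, 0.7, -0.1]
grip_width: -0.0
```

```bash
python3 -c "
from h import *
goal(-.066,0.0,.026)"
```

```text
clock 8.0 tip jig [-0.0749  0.0003  0.0249] F [ 0.298   0.731  -0.0943] w -1.8827161123970114e-05
slide [-0.0355 -0.0015 -0.0045] turn [0.0009 0.0008 0.0017]
```

>>> move_arm:
  commands:
    - {"slide": [-0.012, 0, 0], "turn": [0, 0, 0], "hand": 0}
    - {"slide": [-0.012, 0, 0], "turn": [0, 0, 0], "hand": 0}
    - {"slide": [-0.01, 0, 0], "turn": [0, 0, 0], "hand": 0}

```text
clock: 8.3
position: [0.5998, -0.1663, 0.0199]
orientation: [0.875, -0.485, -0.001, 0.0]
ft_force: [0.6, -3.8, -0.8]
grip_width: 0.0001
```

```bash
python3 -c "
from h import *
goal(-.066,0.0,.026)
c=cam('wrist','w6.png')"
```

```text
clock 8.3 tip jig [-0.0651  0.0004  0.0249] F [ 0.5999 -3.8242 -0.7888] w 0.00011790985926493717
slide [ 0.0034 -0.0014 -0.0043] turn [0.001  0.0008 0.002 ]
```

View pics/w6.png

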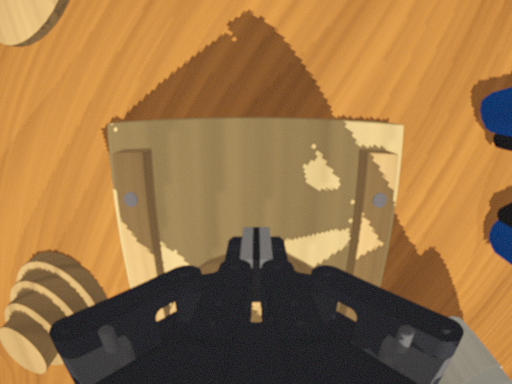

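The disc is now ahead of the fingers, with its edge around (220,262) and (300,262), and the force is rising at the expected home position. A small extra push will confirm it.

>>> move_arm:
  commands:
    - {"slide": [-0.01, 0, 0], "turn": [0, 0, 0], "hand": 0}
    - {"slide": [-0.01, 0, 0], "turn": [0, 0, 0], "hand": 0}

```text
clock: 8.55
position: [0.6013, -0.1652, 0.0213]
orientation: [0.875, -0.484, 0.004, 0.001]
ft_force: [3.4, -5.5, 0.7]
grip_width: -0.0001
```

```bash
python3 -c "
from h import *
goal(-.066,0.0,.026)"
```

```text
clock 8.55 tip jig [-0.065  -0.0015  0.0263] F [ 3.3808 -5.4679  0.7468] w -7.64643502680991e-05
slide [0.0038 0.0061 0.0013] turn [-0.0015 -0.005   0.0023]
```

The disc is stalled against the stop at 6.4 N, so it's home. Retreating and going up.

>>> move_arm:
  commands:
    - {"slide": [0.05, 0, 0], "turn": [0, 0, 0], "hand": 0}
    - {"slide": [0.08, 0, 0], "turn": [0, 0, 0], "hand": 0}
    - {"slide": [0.04, 0, -0.1], "turn": [0, 0, 0], "hand": 0}
    - {"slide": [0, 0, -0.18], "turn": [0, 0, 0], "hand": 0}
    - {"slide": [0, 0, -0.18], "turn": [0, 0, 0], "hand": 0}
    - {"slide": [0, 0, -0.18], "turn": [0, 0, 0], "hand": 0}
    - {"slide": [0, 0, -0.18], "turn": [0, 0, 0], "hand": 0}
    - {"slide": [0, 0, -0.18], "turn": [0, 0, 0], "hand": 0}
    - {"slide": [0, 0, 0], "turn": [0, 0, 0], "hand": 0}

```text
clock: 9.45
position: [0.6229, -0.2048, 0.2787]
orientation: [0.874, -0.486, -0.002, 0.0]
ft_force: [1.1, -1.3, 1.1]
grip_width: 0.0001
```

```bash
python3 -c "
from h import *
goal(.04,0.0,.25)
a=cam('side','s7.png');
k=lambda x,y,z:((np.array(proj(a,j2w(x,y,z)))-[150,150]+.5)*3.5).round()
print([k(.055*np.cos(t),-.055*np.sin(t),.036) for t in (0,.5,1.,1.57)])
import cv2
cv2.imwrite('pics/c7.png',cv2.resize(cv2.imread('pics/s7.png')[150:320,150:370],(770,595),interpolation=cv2.INTER_CUBIC))"
```

```text
clock 9.45 tip jig [-0.11    0.001   0.2837] F [ 1.0564 -1.297   1.0935] w 9.258414135835098e-05
slide [-0.5997 -0.0049  0.1366] turn [0.0013 0.0019 0.0006]
[array([415., 327.]), array([371., 335.]), array([327., 327.]), array([291., 303.])]
```

View pics/c7.png

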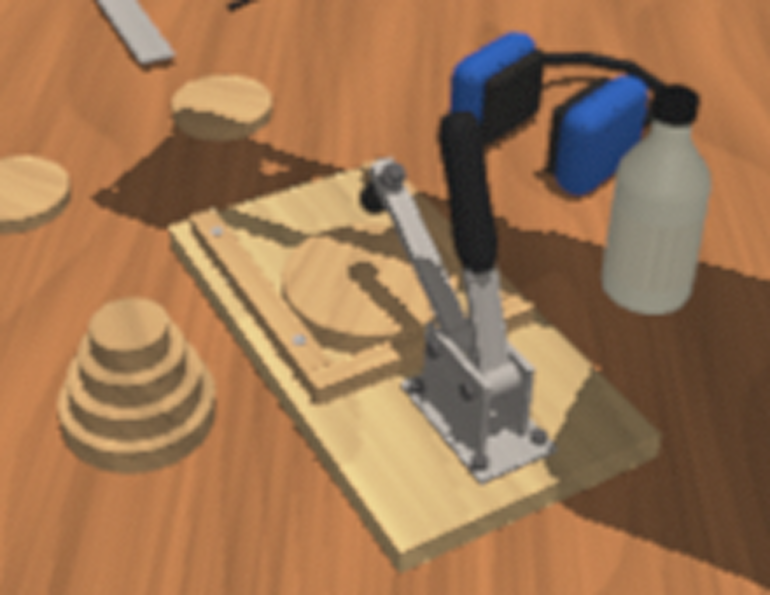

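The disc now sits at the stop: left extreme about (285,290) against (291,303) predicted, front edge touching the bar. Everything else is unmoved. Next I'll go behind the handle, above it first.

>>> move_arm:
  commands:
    - {"slide": [-0.1, 0, 0.02], "turn": [0, 0, 0], "hand": 0}
    - {"slide": [-0.15, 0, 0.02], "turn": [0, 0, 0], "hand": 0}
    - {"slide": [-0.15, 0, 0.02], "turn": [0, 0, 0], "hand": 0}
    - {"slide": [-0.15, 0, 0.02], "turn": [0, 0, 0], "hand": 0}
    - {"slide": [-0.05, 0, 0.02], "turn": [0, 0, 0], "hand": 0}
    - {"slide": [0, 0, 0], "turn": [0, 0, 0], "hand": 0}

```text
clock: 10.1
position: [0.5353, -0.074, 0.243]
orientation: [0.873, -0.487, -0.011, 0.001]
ft_force: [0.6, 0.5, -0.3]
grip_width: 0.0004
```

```bash
python3 -c "
from h import *
goal(.04,0.0,.18)"
```

```text
clock 10.1 tip jig [0.0472 0.0065 0.248 ] F [ 0.5651  0.4815 -0.2747] w 0.00042944561892843626
slide [ 0.0336 -0.0294  0.2712] turn [ 0.0082  0.0111 -0.0017]
```

>>> move_arm:
  commands:
    - {"slide": [0.035, -0.03, 0], "turn": [0.008, 0.01, -0.002], "hand": 0}
    - {"slide": [0, 0, 0.1], "turn": [0, 0, 0], "hand": 0}
    - {"slide": [0, 0, 0.1], "turn": [0, 0, 0], "hand": 0}
    - {"slide": [0, 0, 0.07], "turn": [0, 0, 0], "hand": 0}
    - {"slide": [0, 0, 0], "turn": [0, 0, 0], "hand": 0}

```text
clock: 10.6
position: [0.5554, -0.0849, 0.173]
orientation: [0.874, -0.487, 0.005, -0.001]
ft_force: [-1.2, -0.2, -1.8]
grip_width: 0.0001
```

```bash
python3 -c "
from h import *
goal(.04,0.0,.175)"
```

```text
clock 10.6 tip jig [ 0.0274 -0.0049  0.178 ] F [-1.2155 -0.1864 -1.7804] w 9.030950183634317e-05
slide [-0.0503  0.0199  0.0116] turn [-0.0035 -0.005  -0.001 ]
```

>>> move_arm:
  commands:
    - {"slide": [-0.04, 0.015, 0.005], "turn": [-0.003, -0.005, 0], "hand": 0}
    - {"slide": [-0.05, 0.004, 0], "turn": [0, 0, 0], "hand": 0}
    - {"slide": [-0.05, 0, 0], "turn": [0, 0, 0], "hand": 0}
    - {"slide": [-0.05, 0, 0], "turn": [0, 0, 0], "hand": 0}
    - {"slide": [-0.05, 0, 0], "turn": [0, 0, 0], "hand": 0}
    - {"slide": [-0.05, 0, 0], "turn": [0, 0, 0], "hand": 0}

```text
clock: 11.2
position: [0.5176, -0.0266, 0.1761]
orientation: [0.873, -0.488, 0.007, -0.001]
ft_force: [0.9, -2.1, 2.4]
grip_width: 0.0
```

```bash
python3 -c "
from h import *
goal(.175,0.0,.176)"
```

```text
clock 11.2 tip jig [ 0.0969 -0.0036  0.1811] F [ 0.9338 -2.0616  2.3514] w 3.790526304770568e-05
slide [-0.3125  0.0155  0.0169] turn [-0.0053 -0.0072 -0.0024]
```

Contact at about 2 N, as expected. Continuing past the dead point.

>>> move_arm:
  commands:
    - {"slide": [-0.05, 0.01, 0.006], "turn": [-0.005, -0.007, 0], "hand": 0}
    - {"slide": [-0.05, 0.004, 0.006], "turn": [0, 0, 0], "hand": 0}
    - {"slide": [-0.05, 0, 0.004], "turn": [0, 0, 0], "hand": 0}
    - {"slide": [-0.05, 0, 0.004], "turn": [0, 0, 0], "hand": 0}
    - {"slide": [-0.05, 0, 0.002], "turn": [0, 0, 0], "hand": 0}
    - {"slide": [-0.05, 0, 0.002], "turn": [0, 0, 0], "hand": 0}
    - {"slide": [-0.03, 0, 0], "turn": [0, 0, 0], "hand": 0}

```text
clock: 11.9
position: [0.4632, 0.0509, 0.1687]
orientation: [0.873, -0.487, -0.003, -0.0]
ft_force: [-1.6, 0.2, -0.1]
grip_width: 0.0003
```

```bash
python3 -c "
from h import *
goal(.175,0.0,.176)"
```

```text
clock 11.9 tip jig [0.1914 0.0018 0.1737] F [-1.5968  0.2215 -0.1334] w 0.0002931481450906639
slide [ 0.0657 -0.0072 -0.0096] turn [ 0.0019  0.0039 -0.0016]
```

>>> move_arm:
  commands:
    - {"slide": [0.03, 0, -0.1], "turn": [0, 0, 0], "hand": 0}
    - {"slide": [0, 0, -0.18], "turn": [0, 0, 0], "hand": 0}
    - {"slide": [0, 0, -0.18], "turn": [0, 0, 0], "hand": 0}
    - {"slide": [0.18, 0, 0], "turn": [0, 0, 0], "hand": 0}
    - {"slide": [0.18, 0, 0], "turn": [0, 0, 0], "hand": 0}
    - {"slide": [0.18, 0, 0], "turn": [0, 0, 0], "hand": 0}
    - {"slide": [0.18, 0, 0], "turn": [0, 0, 0], "hand": 0}
    - {"slide": [0.18, 0, 0], "turn": [0, 0, 0], "hand": 0}
    - {"slide": [0.18, 0, 0], "turn": [0, 0, 0], "hand": 0}
    - {"slide": [0.18, 0, 0], "turn": [0, 0, 0], "hand": 0}
    - {"slide": [0.18, 0, 0], "turn": [0, 0, 0], "hand": 0}
    - {"slide": [0, 0, 0], "turn": [0, 0, 0], "hand": 0}

```text
clock: 13.1
position: [0.6618, -0.2666, 0.2827]
orientation: [0.875, -0.484, -0.005, 0.0]
ft_force: [-0.3, 0.9, -1.2]
grip_width: -0.0004
```

```bash
python3 -c "
from h import *
goal(.175,0.0,.176)
cam('side','s8.png');cam('top','t8.png')
import cv2
s=cv2.resize(cv2.imread('pics/s8.png')[150:320,150:370],(500,386),interpolation=cv2.INTER_CUBIC)
t=cv2.resize(cv2.imread('pics/t8.png')[110:310,180:390],(300,286),interpolation=cv2.INTER_CUBIC)
o=np.zeros((386,800,3),'uint8');o[:,:500]=s;o[:286,500:]=t
a=cam('side');print([((np.array(proj(a,j2w(*p)))-[150,150])*500/220).round() for p in [(.272,0,.121),(0,0,.036),(-.012,0,.062)]])
cv2.imwrite('pics/c8.png',o)"
```

```text
clock 13.1 tip jig [-0.1831  0.0006  0.2877] F [-0.2741  0.8778 -1.2368] w -0.0003643319232798117
slide [-1.4287 -0.0111  0.458 ] turn [0.0034 0.005  0.0028]
[array([440., 306.]), array([239., 178.]), array([233., 150.])]
```

View pics/c8.png

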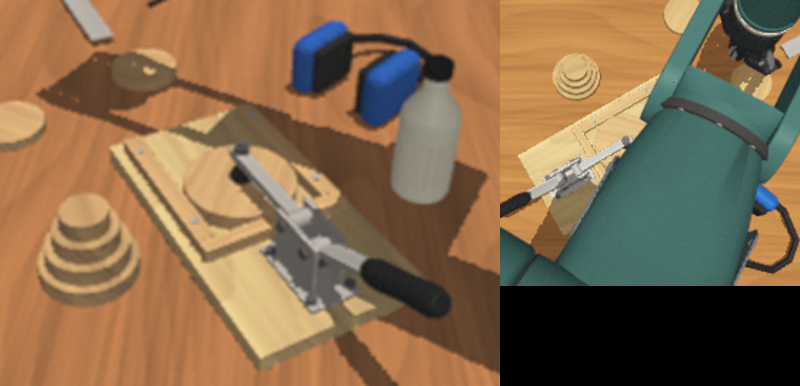

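The handle tip is at (438,303), against (440,306) predicted for locked. The foot is at (240,175), on the disc centre predicted at (239,178). The bystanders are unmoved and the robot is clear, so I'm handing it in.

```bash
python3 -c "
from h import *
print(robot.sign_off())"
```

```text
the job is handed in; nothing more can be done
None
```

The disc is home against the end stop and the toggle clamp is locked with its foot on the disc. I handed the job in at about 13 s of the 48 s allowed.

- **Pushing the disc:** I used shut fingertips, with no gripping or lifting. The disc stalled at the stop with about 6 N, at the position worked out for home.
- **Locking the clamp:** I pushed the handle over past its dead point with about 3 N of contact. It snapped to lock by itself, and I then moved up and away.
- **Final checks:** In the last side picture the handle tip was within 4 px of where the locked pose should put it, and the foot was on the disc's centre within 3 px. By eye, the glue bottle, tower and ear muffs looked unmoved, and the gripper was clear.

**First push missed:** the fingers passed over the disc without moving it. The pictures showed the shut fingertips about 5 mm behind the TCP, not the stated 19 mm ahead. I corrected for that and the second push worked.

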